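Refit the griddle knob and spot-check the plate with a surface probe

TASK

The griddle has been cleaned: first put its black bar knob back on the square brass stem, fully down on the control strip, and let go of it. Then lift the blue surface probe out of its holder and hold it upright with its sprung brass foot pressed lightly on the red centre of the marked spot on the griddle plate, the spring partly pressed in but not bottomed. Finish while still holding the probe there; the knob stays on, never push hard on the griddle with the probe, and leave the jar, bowl and shaker alone.

Things in the scene. Friction and masses are not known exactly. Their poses are not given: they have to be found in the camera images.
- knob_center (a point): Centre (half-way up) of the loose black plastic bar knob, 52 (its x) x 26 (its y) x 46 mm tall, about 80 g, standing on the bench with its bore down: the point is 23 mm above its underside. Top face has a white line on the -x half, along x. In the underside is a square bore, 16.4 mm wide, 24 mm deep, centred, sides parallel to the knob's x and y. Pinch it across its 26 mm width (y).
- knob: The same knob; the origin is the centre of its underside, z up. Fully seated, the underside lies flat on the control strip, at the height of stem_base.
- stem_base (a point): Foot of the square brass stem, on its axis, level with the flat control strip (85 mm above the bench). The stem is 21 mm tall, 14 mm square up to 13 mm, then tapers to 8 mm square; sides along this point's x and y, which turn with it. The knob fits in any of four quarter turns. A flat black 64 mm disc lies round it. The stem turns about z against 0.06 N m friction; no need to turn it.
- mark_spot (a point): Centre of the marked spot on the griddle plate, at the plate's surface (82 mm above the bench): white disc of 30 mm diameter with a red centre of 18 mm. The dark plate is level; only thin paint, nothing raised.
- griddle: Fixed countertop griddle, 300 (x) x 320 (y) mm, steel case with a dark plate and, along its -x edge (towards the robot), a 75 mm wide control strip that carries the stem. Origin on the bench under its centre. Strip top 85 mm, plate top 82 mm, side rims 90 mm, rear rim (+x) 102 mm above the bench.
- probe_grip (a point): Grip point on the probe's axis: centre of its blue square handle, 22 x 22 mm (sides along the point's x and y), 72 mm long (33 mm above, 39 mm below this point). Below it a 34 mm steel collar, its underside (45 mm below this point) resting on the holder, then a 10 mm stem and the foot; the unpressed foot ends 124 mm below this point on the axis. z up. Probe about 120 g.
- foot_tip (a point): Centre of the end face of the probe's brass foot, 14 mm in diameter; slides up into the probe on a spring.
- probe: The probe; the origin is on its axis at the underside of the collar (45 mm below probe_grip), z up along the handle.
- foot (a joint): How far the sprung foot is pushed into the probe: 0 fully out, 0.012 m bottomed. Force about 1 N to start moving, plus 0.4 N per mm (5.8 N at the bottom).
- holder_top (a point): Centre of the top face of the fixed white probe holder, 64 x 64 mm block, 95 mm tall, with a 21 mm hole 88 mm deep in which the probe hangs by its collar. The foot is 79 mm below this point: lift straight up at least 85 mm to clear.
- jar_center (a point): Bystander: centre of an amber glass jar with steel lid, 60 mm diameter, 85 mm tall.
- bowl_center (a point): Bystander: point on the axis, half-way up, of a steel bowl, 130 mm diameter, 60 mm tall.
- shaker_center (a point): Bystander: centre of a white shaker, 48 mm diameter, 85 mm tall.
Mind the look-alikes: they are no part of the job. Of the things that look like the probe, the largest one is meant.

How it is judged (in metres and radians):
On the way, in this order (a step that is already met when the one before it is completed fails the run):
1. the knob sits fully down on the stem and is let go (z of knob in the frame of stem_base between -0.003 and 0.003 m and horizontal distance between knob and stem_base below 0.003 m and angle between knob's own z axis and vertical below 0.08 rad and (angle between the x axis of knob and the x axis of stem_base, either way round below 0.2 rad or angle between the x axis of knob and the y axis of stem_base, either way round below 0.2 rad) and contact force between the fingers and knob below 0.1 N), for 0.3 s.
2. the probe is lifted clear of its holder by the fingers (z of foot_tip in the frame of holder_top above 0.002 m and contact force between the fingers and probe above 1 N), for 0.1 s.
At the end, for the whole second after the job is handed in: Knob on its stem within 3 mm of fully down and centred, fingers off it. The fingers hold the probe still within 8 degrees of upright, foot within 9 mm of the mark's centre, spring pressed in 1.5 to 11 mm, 1 to 8 N on the griddle, clear of the holder (all of step 1 and horizontal distance between foot_tip and mark_spot below 0.009 m and z of foot_tip in the frame of mark_spot below 0.003 m and angle between probe's own z axis and vertical below 0.14 rad and value of joint foot between 0.0015 and 0.011 m and contact force between probe and griddle between 1 and 8 N and contact force between the fingers and probe above 1 N and contact force between probe and holder below 0.1 N and linear speed of probe below 0.02 m/s); the arm keeps its last pose, push and grip.
It fails at once if the jar is knocked or shifted by more than 30 mm (distance of jar_center from where it was at the start of the episode above 0.03 m).
It fails at once if the bowl is knocked or shifted by more than 30 mm (distance of bowl_center from where it was at the start of the episode above 0.03 m).
It fails at once if the shaker is knocked or shifted by more than 30 mm (distance of shaker_center from where it was at the start of the episode above 0.03 m).
It fails at once if the probe is pushed on the griddle with more than 20 N (contact force between probe and griddle above 20 N).
It also fails if it takes over 54 s, if anything falls off the work surface, if the arm or the gripper's body presses on something with over 40 N, if the wrist force passes 120 N, or if a joint passes its speed limit or range.

ROBOT

A 6-joint arm with a two-finger parallel gripper is mounted at the origin on the work surface. World frame = base frame: x ahead of the robot, y to its left, z up, the work surface at z = 0. Lengths are in mm, angles in rad, forces in N, time in s.
With the tool pointing down it reaches from about 300 to 775 mm from the base axis. Payload 14.6 kg.
Tool frame: the origin (TCP) lies midway between the tips of the shut fingers; the grasp point (between the pads) lies 19 mm behind it; x points along the fingers, z is the direction in which the jaws open and shut, and the axes are right-handed (so a half turn about x gives the same grasp; the last joint's range is limited). The gripper opens to 94 mm and grips with 3 to 60 N. Pads are 16 mm wide; open, the fingers measure 119 mm over their backs; the gripper's body (75 mm by 177 mm) begins 78 mm behind the grasp point.
Start: joints at [1.137, 0.3, 1.521, -0, 1.321, -0.067], TCP at [197.243, 513.405, 205.446] pointing down, gripper open.
Joint ranges: [-3.03, 3.03], [-0.79, 2.21], [0.23, 2.52], [-1.04, 4.18], [0, 3.07], [-2.55, 2.55]. Speed limits (rad/s): [2.22, 2.22, 2.57, 3.14, 3.14, 3.14].

INTERFACE

Orientations are given as [roll, pitch, yaw] about the fixed x, y, z axes, in that order (R = Rz(yaw) Ry(pitch) Rx(roll)).
In Python, from cell import * gives the robot as it stands.
- The arm moves only by the tool play_rows, never from a script. Its argument "motion" is one flat list of numbers, 7 for each row, row after row: the turn, a rotation vector about the tool's x, y, z in rad, then the shift along the tool's x, y, z in m, then the closure, from -1 (fully open) to 1 (shut), so that 0 is half open. In form: [rx, ry, rz, x, y, z, fingers, rx, ry, rz, x, y, z, fingers, ...]. A call has 1 to 20 rows; each row shifts and turns the pose as measured when the row begins, along the tool's axes as they then stand; what a row does not reach is not made up. A row lasts 1/10 s, in which the tool goes at most 50 mm and 8.59 degrees, less where a joint would pass 70% of its speed; a pose out of reach is approached as far as the arm can. A call with a gripper value outside its range is refused whole. The fingers move at their own pace and stop on an object; "newtons" is the grip in N (left out, the last holds). Time passes only in rows, so rows that do not move let the fingers close. It gives the time, the measured TCP pose, the force and the opening at its end, in the units of the state.
- read_state(): the state, without advancing time (a new reading comes with each control period).
- camera(name): name is "scene" or "top" or "wrist"; returns (picture, depth): 384x512x3 uint8, blue, green, red; 384x512 float32, mm along the optical axis (not along the pixel's ray), 0 where there is no reading.
- camera_params(name): a dict with "fx", "fy", "cx", "cy" (pixels), "T" (4x4, takes a point from camera to world coordinates). Camera axes: x right, y down, z forward; pixel columns grow to the right and rows downward; lengths in mm; the calibration is good to about 2 mm. A picture is of the moment at which its call begins: read the wrist's pose just before it. camera_params takes no time and is no camera call; for the wrist camera it gives the pose at the moment of the call.
- sign_off(): hands the job in, once; it reports no verdict.
Trained networks look in the newest picture that a camera, given by its name, has taken for a name from the list of things; names that differ only in an ending like _2 or _b are one class to them, and where a whole thing is asked for, a point or a joint stands for the part that bears it (a point fixed in the world has none). Each returns a list of dicts, best first, with "conf" (0 to 1); they miss things now and then, are a little off and sometimes report something else, mostly with a low value. They report only what shows in the picture. A call takes as long as a camera call. They do not tell look-alikes from the thing itself.
- masks_of(camera, name): "region" (384x512 bool, what is visible of it).
- place_of(camera, name): "at" ([x, y, z] in mm, in the coordinates of the camera as it stood for that picture, good to about 4 mm: a listed point, or the origin of a listed thing).
The state is a dict: "clock": time; "joints": joint angles; "qd": joint speeds; "effort": joint torques, N m; "eef_pos": TCP position; "eef_rot": TCP orientation; "wrist_force": force on the tool from outside, world axes, zero at the start; "moment": the same for the moment, N m; "finger_gap": finger opening in mm.
Only numpy, scipy, OpenCV 4.12 (cv2) and the standard library are available. Lean on these libraries where they do the work, as an engineer would, in place of code of your own. Each camera call takes 0.05 s, during which the arm holds its last target.

## Working session

There is one attempt and no reset: what is moved stays moved. The work goes in short steps, Python scripts to look and compute and a tool call to move; the robot and the scene stay as the last step left them, time stands still between calls to the robot, and variables do not carry over. Pictures are saved under pics/ and viewed, and the job is handed in when it is done.

Besides the shell and the picture viewer there is one more tool, called after "Request:" as name(argument=value, ...) on one line, values as JSON. play_rows: Moves the arm, as the interface text tells. Its arguments: {"type":"object","properties":{"motion":{"type":"array","items":{"type":"number"}},"newtons":{"type":"number"}},"required":["motion"]}

```bash
ls; mkdir -p pics; python3 - <<'E'
from cell import *
import cv2,numpy as np
s=read_state();print(s)
for c in ["scene","top","wrist"]:
    im,d=camera(c);cv2.imwrite(f"pics/{c}0.png",im);np.save(f"pics/{c}0.npy",d)
    p=camera_params(c);print(c,p)
    np.save(f"pics/{c}0T.npy",p["T"])
    for n in ["knob_center","stem_base","mark_spot","probe_grip","holder_top","griddle","jar_center","bowl_center","shaker_center"]:
        if c=="wrist":continue
        for r in place_of(c,n)[:4]:
            a=np.array(list(r["at"])+[1.]);print(c,n,round(r["conf"],2),np.round((p["T"]@a)[:3],1))
print(read_state()["clock"])
E
```

```text
pics
{'clock': 0.0, 'joints': array([ 1.13740059e+00,  3.00492798e-01,  1.52159239e+00,  1.63576841e-05,
        1.32069777e+00, -6.66072109e-02]), 'qd': array([ 2.82276844e-05, -1.74375131e-03,  1.82343214e-04, -2.49338619e-03,
       -1.64934224e-03, -3.89962577e-04]), 'effort': array([-2.81206761e-03, -5.31792963e+01, -3.52740705e+01,  7.06576556e-02,
        2.44012027e-02, -7.07105005e-05]), 'eef_pos': array([197.13056803, 513.17197406, 204.86964555]), 'eef_rot': array([ 3.06167547,  1.56960591, -2.0175061 ]), 'wrist_force': array([0.14630535, 0.46335197, 0.38337911]), 'moment': array([0.01067831, 0.01046363, 0.02726866]), 'finger_gap': 94.12419532781101}
scene {'fx': 356.2448569151074, 'fy': 356.2448569151074, 'cx': 257.13867115943714, 'cy': 195.02245326765126, 'T': array([[-6.65814970e-01,  5.96039298e-01, -4.48806842e-01,
         1.02036636e+03],
       [ 7.46061441e-01,  5.39184081e-01, -3.90733737e-01,
         2.60982637e+02],
       [ 9.09684257e-03, -5.94993850e-01, -8.03678770e-01,
         8.16272594e+02],
       [ 0.00000000e+00,  0.00000000e+00,  0.00000000e+00,
   
[... 1461 characters left out ...]
98.1 -198.9   90.3]
top griddle 0.86 [5.756e+02 1.813e+02 5.000e-01]
top jar_center 0.65 [792.2 -81.7  43.6]
top jar_center 0.18 [ 460.3 -387.4    0. ]
top bowl_center 0.8 [ 762.  -292.4   33.2]
top shaker_center 0.83 [ 648.7 -455.3   46.1]
wrist {'fx': 332.7697039275628, 'fy': 332.7697039275628, 'cx': 252.4016579255325, 'cy': 190.21652525550576, 'T': array([[ 3.58537840e-01,  9.02889810e-01,  2.37151025e-01,
         1.28093275e+02],
       [ 9.33515194e-01, -3.46774715e-01, -9.10861115e-02,
         5.40542747e+02],
       [-2.74283563e-06,  2.54041903e-01, -9.67193213e-01,
         3.84092207e+02],
       [ 0.00000000e+00,  0.00000000e+00,  0.00000000e+00,
         1.00000000e+00]])}
1.05
```

View pics/scene0.png

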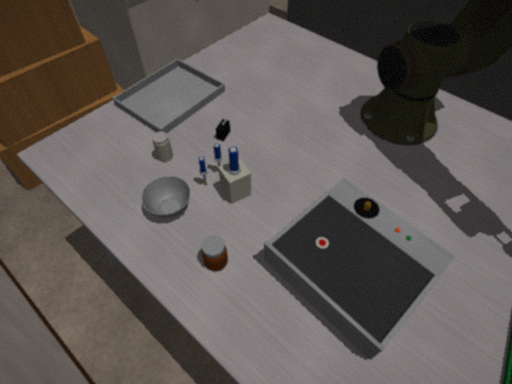

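View pics/top0.png

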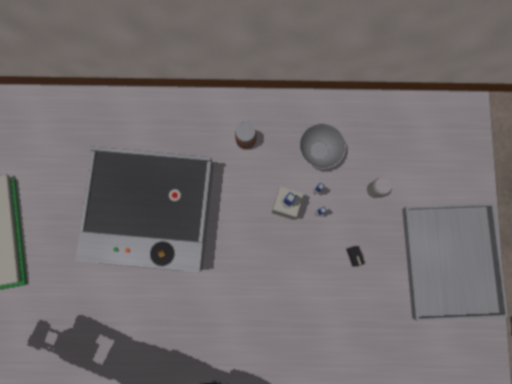

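View pics/wrist0.png

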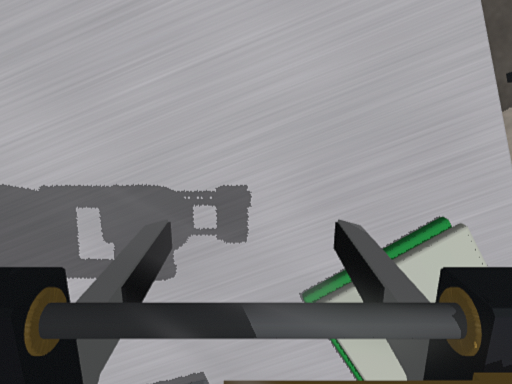

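```bash
cat > h.py <<'E'
from cell import *
import cv2,numpy as np
from scipy.spatial.transform import Rotation as Ro
def tool(s=None):
    s=s or read_state()
    return Ro.from_euler('xyz',s['eef_rot']).as_matrix(),np.array(s['eef_pos']),s
def snap(c,tag):
    p=camera_params(c); im,d=camera(c); cv2.imwrite(f"pics/{c}{tag}.png",im);np.save(f"pics/{c}{tag}.npy",d);return im,d,p
def cloud(d,p):
    v,u=np.mgrid[0:d.shape[0],0:d.shape[1]]
    P=np.stack([(u-p['cx'])/p['fx']*d,(v-p['cy'])/p['fy']*d,d],-1)
    return P@p['T'][:3,:3].T+p['T'][:3,3]
def locate(c,p,n):
    for r in place_of(c,n)[:4]:
        print(c,n,round(r["conf"],2),np.round((p["T"]@np.array(list(r["at"])+[1.]))[:3],1))
def goal(yawz):  # tool x down, tool z at heading yawz
    x=np.array([0,0,-1.]);z=np.array([np.cos(yawz),np.sin(yawz),0]);return np.stack([x,np.cross(z,x),z],1)
def plan(pos,Rg,n=None):
    R,p,s=tool(); rv=Ro.from_matrix(R.T@Rg).as_rotvec(); L=np.array(pos)-p
    m=max(np.linalg.norm(L)/48,np.linalg.norm(rv)/.145); print("need rows",m,"rotvec",np.round(rv,3),"shift world",np.round(L,1),"tool",np.round(R.T@L,1))
    n=n or int(np.ceil(m))
    Ri=R.copy()
    for i in range(n):
        print(np.round(np.r_[rv/n,Ri.T@L/n/1000],3)); Ri=Ri@Ro.from_rotvec(rv/n).as_matrix()
E
python3 - <<'E'
from h import *
R,p,s=tool();print(np.round(R,3))
d=np.load('pics/top0.npy');c=dict(camera_params('top'));P=cloud(d,c)
im=cv2.imread('pics/top0.png')
for nm,(u,v) in dict(knob=(356,256),stem=(162,253),mark=(175,195),probe=(289,200)).items():
    w=P[v-14:v+15,u-14:u+15];print(nm,np.round(P[v,u],1),'zmax',np.round(w[...,2].max(),1))
    cr=cv2.resize(im[v-22:v+23,u-22:u+23],(300,300),interpolation=cv2.INTER_CUBIC)
    cv2.imwrite(f'pics/cr_{nm}.png',cr)
w=P[236:276,336:376];k=(w[...,2]>35);q=w[k][:,:2].astype(np.float32);print(len(q),cv2.minAreaRect(q))
cv2.imwrite('pics/crs.png',np.hstack([cv2.imread(f'pics/cr_{n}.png') for n in ('knob','stem')]))
d=np.load('pics/scene0.npy');c=dict(camera_params('scene'));P=cloud(d,c)
for nm,(u,v) in dict(knob=(223,129),stem=(367,206),mark=(322,242),probe=(234,150)).items(): print(nm,np.round(P[v,u],1))
E
```

```text
[[ 0.    -0.933  0.359]
 [ 0.     0.359  0.933]
 [-1.    -0.     0.   ]]
knob [ 458.9 -384.1   46.3] zmax 1172.1
stem [461.  122.5 103.4] zmax 1172.1
mark [612.4  99.4  84. ] zmax 87.2
probe [ 591.4 -193.5  172.3] zmax 1172.1
207 ((447.3408203125, -256.86212158203125), (53.534278869628906, 297.2898864746094), 5.132933139801025)
knob [ 469.6 -363.9   44.5]
stem [466.2 135.4 102.2]
mark [610.9 107.9  82.7]
probe [ 595.6 -187.2  172.2]
```

View pics/crs.png

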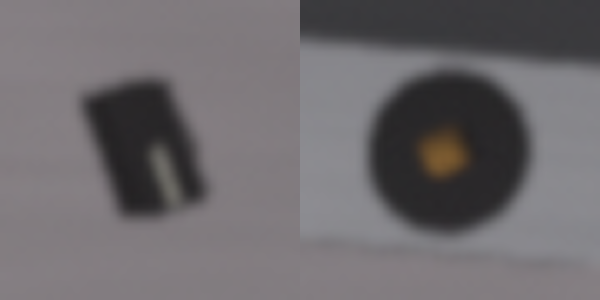

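```bash
python3 - <<'E'
from h import *
plan((456,-381,195),goal(np.radians(-73)),20)
E
```

```text
need rows 19.39909559781806 rotvec [ 2.478  0.    -0.   ] shift world [ 258.8 -894.4  -10.5] tool [  10.5 -562.3 -742.1]
[ 0.124  0.    -0.     0.001 -0.028 -0.037]
[ 0.124  0.    -0.     0.001 -0.032 -0.033]
[ 0.124  0.    -0.     0.001 -0.036 -0.029]
[ 0.124  0.    -0.     0.001 -0.04  -0.024]
[ 0.124  0.    -0.     0.001 -0.042 -0.019]
[ 0.124  0.    -0.     0.001 -0.044 -0.014]
[ 0.124  0.    -0.     0.001 -0.046 -0.008]
[ 0.124  0.    -0.     0.001 -0.046 -0.003]
[ 0.124  0.    -0.     0.001 -0.046  0.003]
[ 0.124  0.    -0.     0.001 -0.046  0.009]
[ 0.124  0.    -0.     0.001 -0.044  0.014]
[ 0.124  0.    -0.     0.001 -0.042  0.02 ]
[ 0.124  0.    -0.     0.001 -0.039  0.025]
[ 0.124  0.    -0.     0.001 -0.036  0.03 ]
[ 0.124  0.    -0.     0.001 -0.032  0.034]
[ 0.124  0.    -0.     0.001 -0.028  0.037]
[ 0.124  0.    -0.     0.001 -0.023  0.041]
[ 0.124  0.    -0.     0.001 -0.018  0.043]
[ 0.124  0.    -0.     0.001 -0.012  0.045]
[ 0.124  0.    -0.     0.001 -0.006  0.046]
```

```bash
python3 - <<'E'
from h import *
plan((480,128,240),goal(np.radians(0)),10)
E
```

```text
need rows 9.984647041071161 rotvec [1.204 0.    0.   ] shift world [ 282.8 -385.4   34.5] tool [ -34.5 -402.2 -258.4]
[ 0.12   0.     0.    -0.003 -0.04  -0.026]
[ 0.12   0.     0.    -0.003 -0.043 -0.021]
[ 0.12   0.     0.    -0.003 -0.045 -0.016]
[ 0.12   0.     0.    -0.003 -0.047 -0.01 ]
[ 0.12   0.     0.    -0.003 -0.048 -0.004]
[ 0.12   0.     0.    -0.003 -0.048  0.001]
[ 0.12   0.     0.    -0.003 -0.047  0.007]
[ 0.12   0.     0.    -0.003 -0.046  0.013]
[ 0.12   0.     0.    -0.003 -0.044  0.018]
[ 0.12   0.     0.    -0.003 -0.042  0.023]
```

Request:
play_rows(motion=[0.12,0,0,-0.003,-0.04,-0.026,-1,0.12,0,0,-0.003,-0.043,-0.021,-1,0.12,0,0,-0.003,-0.045,-0.016,-1,0.12,0,0,-0.003,-0.047,-0.01,-1,0.12,0,0,-0.003,-0.048,-0.004,-1,0.12,0,0,-0.003,-0.048,0.001,-1,0.12,0,0,-0.003,-0.047,0.007,-1,0.12,0,0,-0.003,-0.046,0.013,-1,0.12,0,0,-0.003,-0.044,0.018,-1,0.12,0,0,-0.003,-0.042,0.023,-1,0,0,0,0,0,0,-1])

```text
clock: 2.15
eef_pos: [481.2, 106.9, 237.0]
eef_rot: [0.145, 1.568, 0.102]
wrist_force: [0.5, 0.9, 0.0]
finger_gap: 94.0
```

```bash
python3 - <<'E'
from h import *
R,p,s=tool();print(p,np.round(R,3),s['clock'],s['joints'])
im,d,c=snap('wrist','1');np.savez('pics/w1.npz',d=d,**c)
locate('wrist',c,'stem_base');locate('wrist',c,'mark_spot')
E
```

```text
[481.16356873 106.89659367 237.03749403] [[ 0.003  0.043  0.999]
 [ 0.     0.999 -0.043]
 [-1.     0.     0.003]] 2.15 [ 1.44359871e-01  1.45595796e-01  1.63509181e+00 -1.32420352e-04
  1.35781764e+00  1.87078710e-01]
wrist stem_base 0.67 [461.8 131.2  84.6]
wrist mark_spot 0.61 [610.9 102.6  82.1]
```

View pics/wrist1.png

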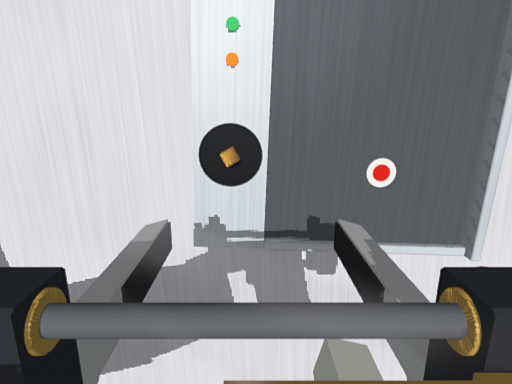

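```bash
cat >> h.py <<'E'
def ray(c,uv,z):
    uv=np.atleast_2d(np.asarray(uv,float));r=np.c_[(uv[:,0]-c['cx'])/c['fx'],(uv[:,1]-c['cy'])/c['fy'],np.ones(len(uv))]@c['T'][:3,:3].T
    o=c['T'][:3,3];return o+r*((z-o[2])/r[:,2])[:,None]
E
python3 - <<'E'
from h import *
w=np.load('pics/w1.npz');c={k:w[k] for k in w};im=cv2.imread('pics/wrist1.png');hsv=cv2.cvtColor(im,cv2.COLOR_BGR2HSV)
print('cam',c['T'][:3,3])
def comp(m,box):
    x0,y0,x1,y1=box;mm=np.zeros_like(m);mm[y0:y1,x0:x1]=m[y0:y1,x0:x1]
    v,u=np.nonzero(mm);return np.c_[u,v]
red=comp(((hsv[...,0]<8)|(hsv[...,0]>172))&(hsv[...,1]>150)&(hsv[...,2]>100),(350,140,410,210))
print('mark',len(red),ray(c,red.mean(0),82))
white=comp(((hsv[...,1]<60)&(hsv[...,2]>170))|((hsv[...,1]>150)&(hsv[...,2]>100)),(360,150,402,195));print('mark w',len(white),ray(c,white.mean(0),82))
dk=comp((hsv[...,2]<70)|((hsv[...,1]>80)),(192,118,269,192));
h=cv2.convexHull(dk.astype(np.int32));(ex,ey),(a,b),t=cv2.fitEllipse(h);print('disc',(ex,ey),a,b,ray(c,(ex,ey),85))
br=comp((hsv[...,1]>100)&(hsv[...,2]>60),(205,130,260,185));print('brass',len(br),br.mean(0))
P=cloud(c['d'],c);q=P[br[:,1],br[:,0]];print(np.round(np.percentile(q[:,2],[5,50,95]),1))
t=q[q[:,2]>q[:,2].max()-2];print('top pts',len(t),t.mean(0),cv2.minAreaRect(t[:,:2].astype(np.float32)))
cv2.imwrite('pics/cr1.png',cv2.resize(im[130:185,200:260],(600,550),interpolation=cv2.INTER_NEAREST))
E
```

```text
cam [483.34843187 181.16092099 415.72818134]
mark 209 [[612.8915228  106.86984815  82.        ]]
mark w 643 [[612.82934335 107.1437231   82.        ]]
disc (229.96133422851562, 154.24493408203125) 61.293087005615234 62.277767181396484 [[459.86851145 132.57815247  85.        ]]
brass 274 [229.37226277 156.37956204]
[ 84.8 101.2 106.1]
top pts 1 [483.34843187 181.16092099 415.72818134] ((483.3484191894531, 181.16091918945312), (0.0, 0.0), 0.0)
```

View pics/cr1.png

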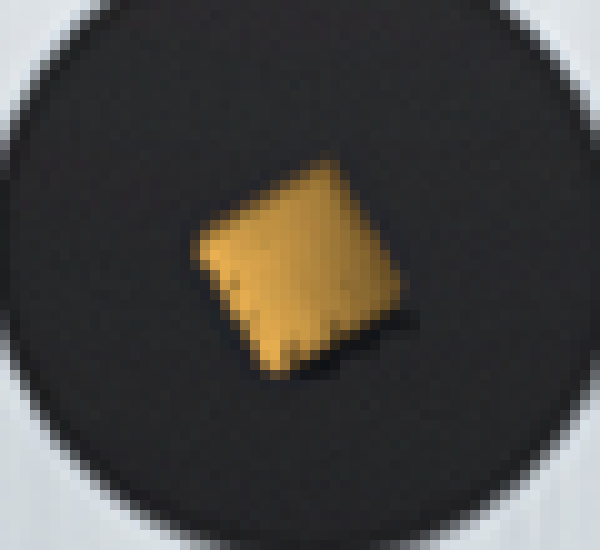

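```bash
python3 - <<'E'
from h import *
w=np.load('pics/w1.npz');c={k:w[k] for k in w};P=cloud(c['d'],c)[130:185,200:260].reshape(-1,3)
for lo,hi in((88,108),(90,98.5),(99,104),(104,108)):
    q=P[(P[:,2]>lo)&(P[:,2]<hi)];print(lo,hi,len(q),np.round(q.mean(0),1),cv2.minAreaRect(q[:,:2].astype(np.float32)))
im=cv2.imread('pics/wrist1.png');hsv=cv2.cvtColor(im,cv2.COLOR_BGR2HSV)
m=np.zeros(hsv.shape[:2],np.uint8);m[130:185,200:260]=((hsv[...,1]>100)&(hsv[...,2]>60))[130:185,200:260]
v,u=np.nonzero(m);q=ray(c,np.c_[u,v],101)[:,:2].astype(np.float32);print(cv2.minAreaRect(q))
# model fit: silhouette IoU of tapered stem
from scipy.optimize import minimize
def sil(x,y,a):
    k=np.array([[1,1],[1,-1],[-1,-1],[-1,1]])*1.;pts=[]
    for h,z in((7,85),(7,98),(4,106)):
        r=k*h@np.array([[np.cos(a),np.sin(a)],[-np.sin(a),np.cos(a)]]);pts.append(np.c_[r+[x,y],np.full(4,z)])
    W=np.vstack(pts);C=(W-c['T'][:3,3])@c['T'][:3,:3];uv=np.c_[C[:,0]/C[:,2]*c['fx']+c['cx'],C[:,1]/C[:,2]*c['fy']+c['cy']]
    hh=cv2.convexHull(((uv-[200,130]+.5)*16).astype(np.int32));M=np.zeros((880,960),np.uint8);cv2.fillConvexPoly(M,hh,1);return cv2.resize(M.astype(np.float32),(60,55),interpolation=cv2.INTER_AREA)
obs=m[130:185,200:260].astype(np.float32)
best=min(((np.abs(sil(459.9+dx,132.6+dy,a)-obs).sum(),dx,dy,np.degrees(a)) for dx in np.arange(-3,3.1,.5) for dy in np.arange(-3,3.1,.5) for a in np.radians(np.arange(0,90,3))))
print(best)
print(min(((np.abs(sil(459.9+best[1],132.6+best[2],np.radians(a))-obs).sum(),a) for a in np.arange(15,45,1))))
E
```

```text
88 108 235 [460.8 132.5 101.6] ((460.23291015625, 131.29196166992188), (14.036622047424316, 14.039458274841309), 27.31644630432129)
90 98.5 45 [461.8 134.2  95.9] ((460.23291015625, 131.29196166992188), (14.036622047424316, 14.039458274841309), 27.31644630432129)
99 104 91 [460.8 132.3 101.3] ((460.45562744140625, 131.45530700683594), (13.618084907531738, 12.943821907043457), 24.697153091430664)
104 108 93 [460.2 131.6 105.4] ((460.29736328125, 131.65505981445312), (9.034055709838867, 9.257198333740234), 27.719804763793945)
((460.47576904296875, 132.75790405273438), (15.907648086547852, 15.931303024291992), 27.275888442993164)
(np.float32(27.296875), np.float64(0.0), np.float64(-1.0), np.float64(27.0))
(np.float32(26.320312), np.int64(28))
```

```bash
python3 - <<'E'
from h import *
plan((434,-391,195),goal(np.radians(-73)),11)
E
```

```text
need rows 10.538284780677742 rotvec [ 1.241e+00  1.000e-03 -2.000e-03] shift world [ -44.8 -502.1  -41.8] tool [  41.1 -503.4  -28.4]
[ 0.113  0.    -0.     0.004 -0.046 -0.003]
[ 0.113  0.    -0.     0.004 -0.046  0.003]
[ 0.113  0.    -0.     0.004 -0.045  0.008]
[ 0.113  0.    -0.     0.004 -0.044  0.013]
[ 0.113  0.    -0.     0.004 -0.042  0.018]
[ 0.113  0.    -0.     0.004 -0.04   0.022]
[ 0.113  0.    -0.     0.004 -0.037  0.027]
[ 0.113  0.    -0.     0.004 -0.034  0.031]
[ 0.113  0.    -0.     0.004 -0.03   0.034]
[ 0.113  0.    -0.     0.004 -0.026  0.038]
[ 0.113  0.    -0.     0.004 -0.022  0.04 ]
```

Request:
play_rows(motion=[0.113,0,0,0.002,-0.046,-0.003,-1,0.113,0,0,0.003,-0.046,0.003,-1,0.113,0,0,0.004,-0.045,0.008,-1,0.113,0,0,0.004,-0.044,0.013,-1,0.113,0,0,0.004,-0.042,0.018,-1,0.113,0,0,0.004,-0.04,0.022,-1,0.113,0,0,0.004,-0.037,0.027,-1,0.113,0,0,0.004,-0.034,0.031,-1,0.113,0,0,0.004,-0.03,0.034,-1,0.113,0,0,0.004,-0.026,0.038,-1,0.113,0,0,0.004,-0.022,0.04,-1,0,0,0,0,0,0,-1])

```text
clock: 3.5
eef_pos: [435.5, -390.1, 193.8]
eef_rot: [1.719, 1.565, 0.437]
wrist_force: [0.9, 0.9, 0.4]
finger_gap: 94.0
```

```bash
python3 - <<'E'
from h import *
R,p,s=tool();print(p,np.round(R,3),s['clock'],s['joints'])
im,d,c=snap('wrist','2');np.savez('pics/w2.npz',d=d,**c)
P=cloud(d,c)
m=masks_of('wrist','knob_center')
for r in m[:2]:
    v,u=np.nonzero(r['region']);print(r['conf'],len(u),u.mean(),v.mean())
    q=P[v,u];q=q[(q[:,2]>40)&(q[:,2]<52)];print(len(q),q.mean(0),cv2.minAreaRect(q[:,:2].astype(np.float32)))
E
```

```text
[ 435.47478401 -390.11715092  193.77321287] [[ 0.005  0.959  0.285]
 [ 0.003  0.285 -0.959]
 [-1.     0.006 -0.001]] 3.5 [-0.79574733  0.38492219  1.43496521  0.00576967  1.31974748  0.48470765]
0.8 1406 252.14082503556187 152.42816500711237
1345 [ 459.80750524 -381.6667271    45.39651644] ((458.97998046875, -382.00140380859375), (52.180763244628906, 25.870901107788086), 19.098783493041992)
```

View pics/wrist2.png

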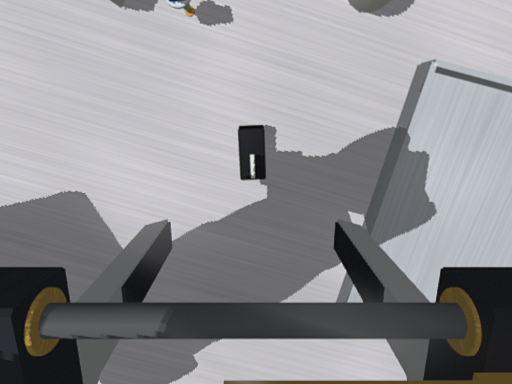

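```bash
python3 - <<'E'
from h import *
plan((459,-382,11),goal(np.radians(-71)),5)
E
```

```text
need rows 3.8546249611957655 rotvec [-0.036 -0.001 -0.007] shift world [  22.6    4.9 -183.6] tool [183.7  21.8   2.1]
[-0.007 -0.    -0.001  0.037  0.004  0.   ]
[-0.007 -0.    -0.001  0.037  0.004  0.   ]
[-0.007 -0.    -0.001  0.037  0.004  0.   ]
[-0.007 -0.    -0.001  0.037  0.004  0.   ]
[-0.007 -0.    -0.001  0.037  0.005  0.001]
```

Request:
play_rows(motion=[-0.018,0,-0.003,0.03,0.011,0,-1,-0.018,0,-0.004,0.04,0.011,0.001,-1,0,0,0,0.04,0,0,-1,0,0,0,0.03,0,0,-1,0,0,0,0.015,0,0,-1,0,0,0,0,0,0,-1])

```text
clock: 4.2
eef_pos: [465.7, -368.6, 38.9]
eef_rot: [0.621, 1.566, -0.591]
wrist_force: [-0.4, 0.9, -0.0]
finger_gap: 94.1
```

```bash
python3 - <<'E'
from h import *
plan((459,-382,11),goal(np.radians(-71)),1)
print(read_state()['clock'])
E
```

```text
need rows 0.6601059325242686 rotvec [ 0.027  0.004 -0.003] shift world [ -6.7 -13.4 -27.9] tool [ 27.9 -11.1  10.1]
[ 0.027  0.004 -0.003  0.028 -0.011  0.01 ]
4.2
```

Request:
play_rows(motion=[0.027,0,0,0,-0.011,0.01,-1,0,0,0,0.012,0,0,-1,0,0,0,0,0,0,-1])

```text
clock: 4.5
eef_pos: [460.6, -381.3, 29.5]
eef_rot: [0.586, 1.562, -0.65]
wrist_force: [0.2, 0.5, -0.8]
finger_gap: 93.7
```

```bash
python3 - <<'E'
from h import *
plan((459,-382,11),goal(np.radians(-71)),1)
E
```

```text
need rows 0.38762955625701023 rotvec [ 0.003  0.007 -0.005] shift world [ -1.6  -0.7 -18.5] tool [18.5 -1.9 -0. ]
[ 0.003  0.007 -0.005  0.019 -0.002 -0.   ]
```

Request:
play_rows(motion=[0.003,0.007,-0.005,0.019,-0.002,0,-1,0,0,0,0,0,0,-1])

```text
clock: 4.7
eef_pos: [459.4, -382.7, 11.7]
eef_rot: [0.407, 1.568, -0.832]
wrist_force: [-0.1, 0.1, 0.3]
finger_gap: 93.8
```

```bash
python3 - <<'E'
from h import *
plan((459,-382,11),goal(np.radians(-71)),1)
E
```

```text
need rows 0.021431182940958752 rotvec [ 0.     0.003 -0.001] shift world [-0.4  0.7 -0.7] tool [ 0.7 -0.1 -0.8]
[ 0.     0.003 -0.001  0.001 -0.    -0.001]
```

Request:
play_rows(motion=[0,0.003,-0.001,0,0,-0.001,1,0,0,0,0,0,0,1,0,0,0,0,0,0,1,0,0,0,0,0,0,1,0,0,0,0,0,0,1,0,0,0,0,0,0,1,0,0,0,0,0,0,1,0,0,0,0,0,0,1], newtons=25)

```text
clock: 5.5
eef_pos: [460.5, -382.7, 15.7]
eef_rot: [0.593, 1.566, -0.645]
wrist_force: [-0.2, 1.0, -1.1]
finger_gap: 33.1
```

```bash
python3 - <<'E'
from h import *
plan((459,-382,200),goal(np.radians(-71)),1)
im,d,c=snap('wrist','3')
E
```

```text
need rows 3.839567071900223 rotvec [ 0.001  0.004 -0.003] shift world [ -1.5   0.7 184.3] tool [-184.3   -0.6   -0.4]
[ 0.001  0.004 -0.003 -0.184 -0.001 -0.   ]
```

View pics/wrist3.png

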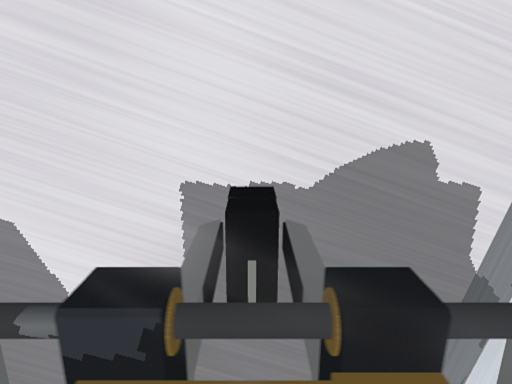

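Request:
play_rows(motion=[0,0,0,0.004,0,0,1,0,0,0,0,0,0,1,0,0,0,0,0,0,1])

```text
clock: 5.85
eef_pos: [461.2, -382.9, 13.9]
eef_rot: [0.658, 1.564, -0.581]
wrist_force: [-0.9, -0.5, -0.8]
finger_gap: 26.0
```

```bash
python3 - <<'E'
from h import *
print(read_state()['finger_gap'],tool()[1])
plan((460,-382,130),goal(np.radians(-71)),1)
E
```

```text
26.0368674005784 [ 461.17766542 -382.8609282    13.91078902]
need rows 2.418716174689593 rotvec [ 0.001  0.005 -0.004] shift world [ -1.2   0.9 116.1] tool [-116.1   -0.4   -0.6]
[ 0.001  0.005 -0.004 -0.116 -0.    -0.001]
```

Request:
play_rows(motion=[0,0.004,-0.004,-0.02,0,0,1,0,0,0,-0.045,0,0,1,0,0,0,-0.045,0,0,1,0,0,0,-0.045,0,0,1,0,0,0,-0.01,0,0,1])

```text
clock: 6.35
eef_pos: [459.7, -381.6, 180.2]
eef_rot: [-2.549, 1.563, 2.495]
wrist_force: [0.1, -0.8, -0.4]
finger_gap: 25.7
```

```bash
python3 - <<'E'
from h import *
s=read_state();print(s['finger_gap'],s['eef_pos'],s['wrist_force'])
plan((460,132,185),goal(np.radians(-62.5)),12)
E
```

```text
25.74004565598793 [ 459.66374677 -381.57084049  180.16425875] [ 0.07596072 -0.81798987 -0.37166947]
need rows 10.699869094430069 rotvec [-0.148 -0.007  0.004] shift world [3.000e-01 5.136e+02 4.800e+00] tool [  -2.5  167.7 -485.4]
[-0.012 -0.001  0.    -0.     0.014 -0.04 ]
[-0.012 -0.001  0.    -0.     0.014 -0.04 ]
[-0.012 -0.001  0.    -0.     0.015 -0.04 ]
[-0.012 -0.001  0.    -0.     0.015 -0.04 ]
[-0.012 -0.001  0.    -0.     0.016 -0.04 ]
[-0.012 -0.001  0.    -0.     0.016 -0.04 ]
[-0.012 -0.001  0.    -0.     0.017 -0.039]
[-0.012 -0.001  0.    -0.     0.017 -0.039]
[-0.012 -0.001  0.    -0.     0.018 -0.039]
[-0.012 -0.001  0.    -0.     0.018 -0.039]
[-0.012 -0.001  0.    -0.     0.019 -0.038]
[-0.012 -0.001  0.    -0.     0.019 -0.038]
```

Request:
play_rows(motion=[-0.012,-0.001,0,0,0.014,-0.04,1,-0.012,-0.001,0,0,0.014,-0.04,1,-0.012,-0.001,0,0,0.015,-0.04,1,-0.012,-0.001,0,0,0.015,-0.04,1,-0.012,-0.001,0,0,0.016,-0.04,1,-0.012,-0.001,0,0,0.016,-0.04,1,-0.012,-0.001,0,0,0.017,-0.039,1,-0.012,-0.001,0,0,0.017,-0.039,1,-0.012,-0.001,0,0,0.018,-0.039,1,-0.012,-0.001,0,0,0.018,-0.039,1,-0.012,-0.001,0,0,0.019,-0.038,1,-0.012,0,0,0,0.01,-0.019,1,0,0,0,0,0,0,1])

```text
clock: 7.65
eef_pos: [453.8, 127.7, 169.6]
eef_rot: [-1.607, 1.558, -2.698]
wrist_force: [0.0, 0.2, -1.9]
finger_gap: 25.9
```

```bash
python3 - <<'E'
from h import *
s=read_state();print(s['finger_gap'],s['eef_pos'],s['wrist_force'])
plan((460,132,185),goal(np.radians(-62.5)),1)
im,d,c=snap('wrist','4');np.savez('pics/w4.npz',d=d,pos=s['eef_pos'],rot=s['eef_rot'],**c)
P=cloud(d,c);R,p,_=tool(s)
r=masks_of('wrist','knob_center')
for r in r[:2]:
    v,u=np.nonzero(r['region']);q=P[v,u];print(r['conf'],len(u),u.mean(),v.mean(),np.percentile(q[:,2],[5,50,95]))
    L=(q-p)@R; print('tool frame',np.percentile(L,[2,50,98],axis=0))
E
```

```text
25.887887662440416 [453.84430744 127.67443201 169.61026079] [ 8.82803520e-04  2.46667848e-01 -1.87621272e+00]
need rows 0.3568812404008346 rotvec [-0.001 -0.     0.013] shift world [ 6.2  4.3 15.4] tool [-15.5   7.3  -1. ]
[-0.001 -0.     0.013 -0.015  0.007 -0.001]
0.62 5998 252.50083361120375 245.41780593531178 [169.80759151 201.40883483 202.65074749]
tool frame [[-33.29189045 -21.53342588 -13.05662481]
 [-31.84570684   8.13248615  -0.82991255]
 [  8.56290614  24.91385131  11.49223276]]
```

View pics/wrist4.png

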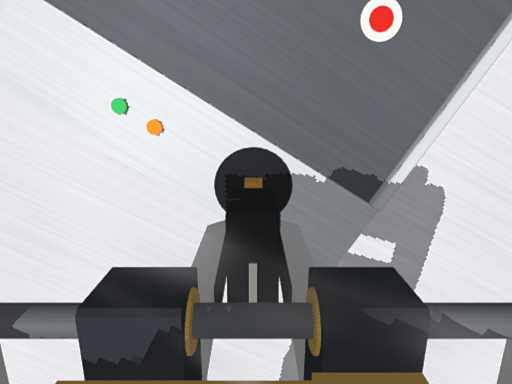

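```bash
python3 - <<'E'
from h import *
w=np.load('pics/w4.npz');c={k:w[k] for k in w};s=dict(eef_pos=c['pos'],eef_rot=c['rot']);R,p,_=tool(s)
P=cloud(c['d'],c);L=(P-p)@R
q=L[200:300,215:290].reshape(-1,3);t=q[(abs(q[:,1])<40)&(abs(q[:,2])<20)&(q[:,0]<-28)&(q[:,0]>-36)]
print(len(t),np.percentile(t,[1,50,99],axis=0))
far=t[t[:,1]>5];print('z ext',np.percentile(far[:,2],[1,99]),'y max',t[:,1].max(), np.sort(t[:,1])[-20:])
# tilt
A=np.c_[t[:,1:],np.ones(len(t))];print('plane',np.linalg.lstsq(A,t[:,0],rcond=None)[0])
im=cv2.imread('pics/wrist4.png');hsv=cv2.cvtColor(im,cv2.COLOR_BGR2HSV)
# disc: dark pixels at z~85
m=(abs(P[...,2]-86)<4)&(hsv[...,2]<75);m[:140]=0;m[225:]=0;m[:,:205]=0;m[:,300:]=0
v,u=np.nonzero(m);uv=np.c_[u,v];print(len(uv))
cv2.imwrite('pics/m4.png',m.astype(np.uint8)*255)
W=ray(c,uv,85)[:,:2]
# keep outer boundary: angular bins in world
from scipy.optimize import least_squares
c0=np.array([460,131.8]);a=np.arctan2(*(W-c0).T[::-1]);r=np.linalg.norm(W-c0,axis=1);E=[]
for k in range(-36,36):
    i=(a>=k*np.pi/36)&(a<(k+1)*np.pi/36)
    if i.sum()>3 and r[i].max()>28:E.append(W[i][r[i].argmax()])
E=np.array(E);f=least_squares(lambda x:np.linalg.norm(E-x,axis=1)-32,c0,loss='soft_l1');print('disc',f.x,len(E),np.abs(f.fun).max())
print('disc in tool',(np.r_[f.x,85]-p)@R)
R2=R; print('cam tool',(c['T'][:3,3]-p)@R)
E
```

```text
4984 [[-34.19483397 -20.524297   -15.39882019]
 [-32.02804484   4.2167266   -1.00443503]
 [-29.03408783  24.74968375  13.45644921]]
z ext [-17.01667756  14.99768754] y max 25.177454950606123 [24.943946   24.95236063 24.96025292 24.96071894 24.96793222 24.97619513
 24.97655921 24.98040598 24.99008083 25.01631698 25.02850037 25.05178979
 25.05570114 25.05742265 25.07352745 25.09589595 25.10357863 25.12084938
 25.14907247 25.17745495]
plane [ 1.35198001e-02  2.99102627e-03 -3.20048569e+01]
2782
disc [459.40427848 130.96245596] 53 1.7324840749633985
disc in tool [84.51762592  7.56912887 -0.31592228]
cam tool [-178.68759229   73.65169508   -0.82991255]
```

View pics/m4.png

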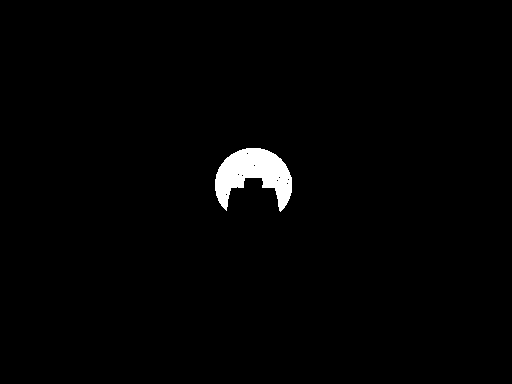

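```bash
python3 - <<'E'
from h import *
w=np.load('pics/w4.npz');c={k:w[k] for k in w};s=dict(eef_pos=c['pos'],eef_rot=c['rot']);R,p,_=tool(s)
P=cloud(c['d'],c)
q=P[60:140,190:240].reshape(-1,3);q=q[abs(q[:,2]-85)<4]
def pl(q):
    A=np.c_[(q[:,:2]-p[:2])@R[:2,1:],np.ones(len(q))];return np.linalg.lstsq(A,q[:,2],rcond=None)[0]
q=P[0:140,:].reshape(-1,3);q=q[abs(q[:,2]-82)<2.5];print('plate',len(q),pl(q))
q=P[210:285,235:272].reshape(-1,3);q=q[abs(q[:,2]-202)<4];print('knob',len(q),pl(q))
plan((460.7,131.3,165),goal(np.radians(-62.5)),1)
E
```

```text
plate 53693 [-8.15235790e-03 -6.31587486e-03  8.28365991e+01]
knob 2761 [-2.92407985e-02  1.84441283e-05  2.01731559e+02]
need rows 0.20797586511222457 rotvec [-0.003 -0.     0.013] shift world [ 6.7  5.7 -4.8] tool [ 4.7  8.6 -2. ]
[-0.003 -0.     0.013  0.005  0.009 -0.002]
```

Request:
play_rows(motion=[-0.002,0,0.01,0,0.004,-0.001,1,0,0,0.009,0,0.004,0,1,0,0,0,0,0,0,1])

```text
clock: 8.05
eef_pos: [461.5, 127.8, 169.1]
eef_rot: [1.582, 1.564, 0.486]
wrist_force: [0.7, 0.3, -0.7]
finger_gap: 26.2
```

```bash
cat > m.py <<'E'
from h import *
import sys
from scipy.optimize import least_squares
tag=sys.argv[1]
s=read_state();R,p,_=tool(s);print('clk',s['clock'],'pos',np.round(p,1),'F',np.round(s['wrist_force'],1),'gap',s['finger_gap'])
plan((460.7,131.3,165),goal(np.radians(-62.5)),1)
im,d,c=snap('wrist',tag);P=cloud(d,c);L=(P-p)@R
hsv=cv2.cvtColor(im,cv2.COLOR_BGR2HSV)
q=L[190:300,235:272].reshape(-1,3);t=q[(abs(q[:,1])<40)&(q[:,0]<-26)&(q[:,0]>-36)];ym=np.percentile(t[:,1],99.5)
print('knob far edge y',ym)
w=P[190:285,235:272].reshape(-1,3);w=w[abs(w[:,2]-(p[2]+32))<4];A=np.c_[(w[:,:2]-p[:2])@R[:2,1:],np.ones(len(w))];print('knob slope',np.round(np.linalg.lstsq(A,w[:,2],rcond=None)[0],4))
row=L[225:255,215:290];b=(row[...,0]<-26)&(row[...,0]>-36)&(hsv[225:255,215:290,2]<60);
for i in (5,15,25):
    z=row[i][b[i]];print('knob z ext',z[:,2].min(),z[:,2].max(),(z[:,2].min()+z[:,2].max())/2,'y',z[:,1].mean())
m=(abs(P[...,2]-86)<4)&(hsv[...,2]<75);m[:120]=0;m[240:]=0;m[:,:205]=0;m[:,300:]=0
v,u=np.nonzero(m);W=ray(c,np.c_[u,v],85)[:,:2];c0=np.array([460,131.5]);a=np.arctan2(*(W-c0).T[::-1]);r=np.linalg.norm(W-c0,axis=1);E=[]
for k in range(-36,36):
    i=(a>=k*np.pi/36)&(a<(k+1)*np.pi/36)
    if i.sum()>3 and 28<r[i].max()<36:E.append(W[i][r[i].argmax()])
E=np.array(E);f=least_squares(lambda x:np.linalg.norm(E-x,axis=1)-32,c0,loss='soft_l1');print('disc',f.x,len(E));D=(np.r_[f.x,85]-p)
G=goal(np.radians(-62.5));print('disc minus TCP horizontal (y,z dirs)',D@G[:,1],D@G[:,2])
E
python3 m.py 5
```

```text
clk 8.05 pos [461.5 127.8 169.1] F [ 0.7  0.3 -0.7] gap 26.162946052051524
need rows 0.11411794673496854 rotvec [-0.005 -0.    -0.007] shift world [-0.8  3.5 -4.1] tool [ 4.1  0.9 -3.5]
[-0.005 -0.    -0.007  0.004  0.001 -0.003]
knob far edge y 24.899603517626833
knob slope [-1.330000e-02 -5.700000e-03  2.012114e+02]
knob z ext -13.305330848236263 11.830882011504666 -0.7372244183657983 y 15.708900197784127
knob z ext -13.485243298958347 11.953597799109628 -0.7658227499243591 y 10.715848934102722
knob z ext -10.570103003377307 12.203357442540552 0.8166272195816227 y 5.485766190502993
disc [459.54125486 130.86842087] 52
disc minus TCP horizontal (y,z dirs) -0.3107359282710602 -3.622267096042643
```

View pics/wrist5.png

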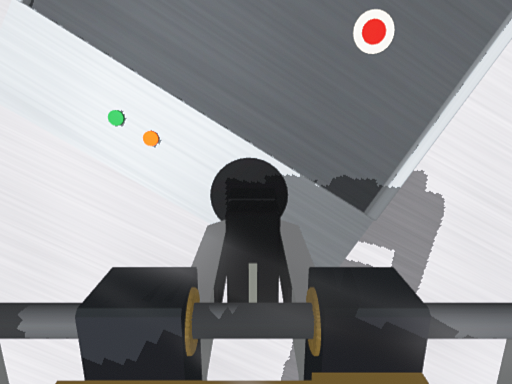

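Request:
play_rows(motion=[-0.004,0,0.005,0.002,0.001,-0.0015,1,0,0,0,0,0,0,1,0,0,0,0,0,0,1,0,0,0,0,0,0,1])

```text
clock: 8.5
eef_pos: [461.6, 128.8, 167.0]
eef_rot: [1.568, 1.559, 0.475]
wrist_force: [1.0, 0.3, -0.6]
finger_gap: 26.1
```

```bash
python3 m.py 6; python3 -c "
from h import *
print(tool()[1],read_state()['qd'])"
```

```text
clk 8.5 pos [461.6 128.8 167. ] F [ 1.   0.3 -0.6] gap 26.10984558983457
need rows 0.08109748178651807 rotvec [-0.002  0.    -0.012] shift world [-0.9  2.5 -2. ] tool [ 2.   0.3 -2.6]
[-0.002  0.    -0.012  0.002  0.    -0.003]
knob far edge y 24.948554056590087
knob slope [-6.700000e-03  1.000000e-04  1.990598e+02]
knob z ext -13.42410866285518 11.752013723036121 -0.8360474699095288 y 15.761858619740421
knob z ext -13.490906930111068 13.288236380974588 -0.10133527456823987 y 10.660374512299107
knob z ext -11.080701155848732 12.148475898007092 0.5338873710791798 y 5.603410419890207
disc [459.46242537 130.86845429] 51
disc minus TCP horizontal (y,z dirs) -0.9731565941669457 -2.798542924706789
[461.61726574 128.8511961  166.99699747] [ 6.35372934e-04 -1.88469398e-03 -4.82981528e-04  1.82237990e-03
 -6.91140246e-04 -3.35529197e-05]
```

Request:
play_rows(motion=[-0.002,0,0,0.01,0.0005,-0.002,1,0,0,0,0.015,0,0,1,0,0,0,0.01,0,0,1,0,0,0,0.003,0,0,1,0,0,0,0,0,0,1,0,0,0,0,0,0,1])

```text
clock: 9.15
eef_pos: [461.3, 131.6, 126.1]
eef_rot: [1.577, 1.56, 0.487]
wrist_force: [0.1, -0.3, -0.7]
finger_gap: 25.9
```

```bash
python3 m.py 7
```

```text
clk 9.15 pos [461.3 131.6 126.1] F [ 0.1 -0.3 -0.7] gap 25.908674911802546
need rows 0.8110282600725128 rotvec [ 0.    -0.    -0.011] shift world [-0.6 -0.3 38.9] tool [-38.9  -0.2  -0. ]
[ 0.    -0.    -0.011 -0.039 -0.    -0.   ]
knob far edge y 24.927582381084374
knob slope [-9.500000e-03 -2.200000e-03  1.581784e+02]
knob z ext -13.365717308621997 11.83663082935781 -0.7645432396320935 y 15.702879587858817
knob z ext -14.282986544143975 11.982237002942803 -1.1503747706005862 y 10.630462293109899
knob z ext -12.506548597301588 12.092550026009938 -0.20699928564582493 y 5.605919767696729
disc [459.47611359 131.14751846] 40
disc minus TCP horizontal (y,z dirs) -1.7966271166365686 -0.4416199327216812
```

View pics/wrist7.png

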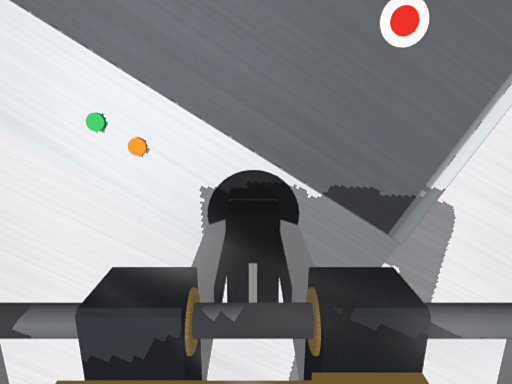

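Request:
play_rows(motion=[0,0,0,0.004,0,0.0005,1,0,0,0,0.004,0,0,1,0,0,0,0.004,0,0,1,0,0,0,0,0,0,1])

```text
clock: 9.6
eef_pos: [462.1, 131.2, 114.0]
eef_rot: [1.535, 1.558, 0.444]
wrist_force: [0.5, -0.6, -2.4]
finger_gap: 26.0
```

```bash
python3 -c "
from h import *
s=read_state();print(s['eef_pos'],s['wrist_force'],s['moment'],s['finger_gap'])"
```

```text
[462.13512844 131.21725538 113.99117988] [ 0.49146519 -0.61548381 -2.40040391] [-0.0608474   0.11585974 -0.05227041] 25.97382358169445
```

Request:
play_rows(motion=[0,0,0,0.004,-0.0006,0,1,0,0,0,0.004,0,0,1,0,0,0,0.003,0,0,1])

```text
clock: 9.9
eef_pos: [461.9, 131.0, 102.4]
eef_rot: [1.525, 1.557, 0.435]
wrist_force: [-0.6, 0.3, -0.3]
finger_gap: 26.1
```

```bash
python3 -c "
from h import *
s=read_state();print(s['eef_pos'],s['wrist_force'],s['moment'],s['finger_gap'])"
```

```text
[461.88192303 130.99487361 102.42581974] [-0.61253942  0.27867547 -0.31932239] [-0.06626114  0.17893362  0.01652779] 26.060135759851548
```

Sliding in without force. Continue to the bottom.

Request:
play_rows(motion=[0,0,0,0.003,0,0,1,0,0,0,0.003,0,0,1,0,0,0,0.003,0,0,1,0,0,0,0.003,0,0,1])

```text
clock: 10.3
eef_pos: [463.9, 132.1, 96.5]
eef_rot: [1.502, 1.551, 0.412]
wrist_force: [-16.6, -4.2, 38.9]
finger_gap: 25.7
```

```bash
python3 -c "
from h import *
s=read_state();print(s['eef_pos'],s['wrist_force'],s['moment'],s['finger_gap'])"
```

```text
[463.9141994  132.07202194  96.50106114] [-16.61120403  -4.16871523  38.92211542] [-0.46015331  3.22863618  0.04600935] 25.666278269060673
```

Request:
play_rows(motion=[0,0,0,-0.001,0,0,1,0,0,0,0,0,0,-0.2,0,0,0,0,0,0,-0.2,0,0,0,0,0,0,-0.2,0,0,0,0,0,0,-0.2,0,0,0,0,0,0,-0.2])

```text
clock: 10.9
eef_pos: [464.2, 132.2, 97.6]
eef_rot: [1.492, 1.55, 0.402]
wrist_force: [0.5, -0.0, 0.1]
finger_gap: 56.2
```

```bash
python3 - <<'E'
from h import *
s=read_state();print(s['eef_pos'],s['wrist_force'],s['finger_gap'])
im,d,c=snap('wrist','8');P=cloud(d,c)
for r in masks_of('wrist','knob_center')[:2]:
    v,u=np.nonzero(r['region']);q=P[v,u];print(r['conf'],np.percentile(q[:,2],[5,50,95]))
    t=q[q[:,2]>120];A=np.c_[t[:,:2],np.ones(len(t))];print(np.linalg.lstsq(A,t[:,2],rcond=None)[0],t.mean(0))
q=P[90:150,100:250].reshape(-1,3);q=q[abs(q[:,2]-85)<4];print('strip',np.median(q,axis=0))
E
```

```text
[464.16620912 132.17269265  97.64433201] [ 0.51295067 -0.03953983  0.05582359] 56.23440786850524
0.55 [ 97.71935579 130.18546656 131.32989108]
[ 0.18073561  0.10439519 32.57588932] [466.09667021 133.94253893 130.79911486]
strip [498.503975   205.06196098  83.84946908]
```

View pics/wrist8.png

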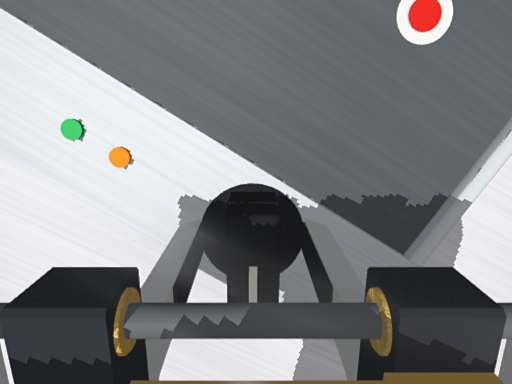

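Request:
play_rows(motion=[0,0,0,-0.02,0,0,-0.2,0,0,0,-0.04,0,0,-0.2,0,0,0,-0.04,0,0,-1,0,0,0,-0.02,-0.02,0,-1,0,0,0,0,-0.02,0,-1,0,0,0,0,0,0,-1,0,0,0,0,0,0,-1])

```text
clock: 11.7
eef_pos: [425.2, 112.2, 221.2]
eef_rot: [1.496, 1.551, 0.406]
wrist_force: [0.4, 0.5, 0.1]
finger_gap: 92.0
```

```bash
python3 - <<'E'
from h import *
s=read_state();print(s['eef_pos'],s['wrist_force'],s['finger_gap'],s['clock'])
im,d,c=snap('wrist','9');np.savez('pics/w9.npz',d=d,**c);P=cloud(d,c)
for r in masks_of('wrist','knob_center')[:2]:
    v,u=np.nonzero(r['region']);q=P[v,u];print(r['conf'],np.percentile(q[:,2],[5,50,95]))
    t=q[(q[:,2]>125)&(q[:,2]<140)];print(t.mean(0),cv2.minAreaRect(t[:,:2].astype(np.float32)))
    t=t[abs(t[:,2]-np.median(t[:,2]))<1.5];A=np.c_[t[:,:2],np.ones(len(t))];print(len(t),np.linalg.lstsq(A,t[:,2],rcond=None)[0])
q=P[60:150,100:250].reshape(-1,3);q=q[abs(q[:,2]-85)<4];print('strip',np.median(q,axis=0))
A=np.c_[q[:,:2],np.ones(len(q))];print(np.linalg.lstsq(A,q[:,2],rcond=None)[0])
hsv=cv2.cvtColor(im,cv2.COLOR_BGR2HSV);m=(hsv[...,1]>150)&(hsv[...,2]>100)&((hsv[...,0]<8)|(hsv[...,0]>172));v,u=np.nonzero(m);print('red',len(u),u.mean(),v.mean(),ray(c,(u.mean(),v.mean()),82))
E
```

```text
[425.20071241 112.1700349  221.22340294] [0.35521635 0.4978742  0.10132508] 91.97339666765208 11.7
0.9 [128.86230814 130.37120214 131.66342986]
[461.53481061 131.64877253 130.37802273] ((460.7644348144531, 131.177001953125), (51.665157318115234, 25.841426849365234), 26.967546463012695)
1878 [-4.02562414e-04  1.47748567e-03  1.30400510e+02]
strip [463.47536978 205.11784027  84.47720133]
[-1.43053804e-02  1.62979228e-03  9.07430775e+01]
red 146 358.75342465753425 3.6095890410958904 [[609.36506965 104.59155745  82.        ]]
```

View pics/wrist9.png

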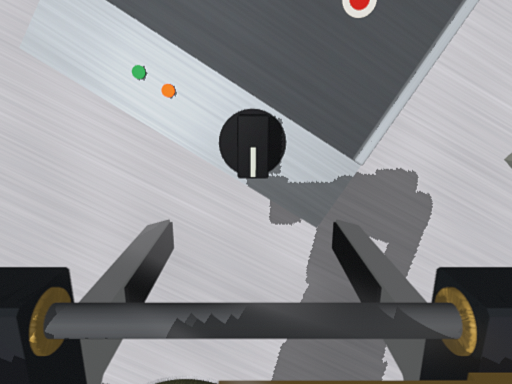

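```bash
python3 - <<'E'
from h import *
R,p,s=tool();print(np.round(R,3))
plan((562,-211,262),goal(np.radians(-65)),9)
E
```

```text
[[ 0.017  0.887  0.462]
 [ 0.007  0.462 -0.887]
 [-1.     0.018  0.001]]
need rows 7.363734661010924 rotvec [ 0.044  0.001 -0.018] shift world [ 136.8 -323.3   41.3] tool [-41.4 -27.4 350. ]
[ 0.005  0.    -0.002 -0.005 -0.003  0.039]
[ 0.005  0.    -0.002 -0.005 -0.003  0.039]
[ 0.005  0.    -0.002 -0.005 -0.003  0.039]
[ 0.005  0.    -0.002 -0.005 -0.002  0.039]
[ 0.005  0.    -0.002 -0.005 -0.002  0.039]
[ 0.005  0.    -0.002 -0.005 -0.002  0.039]
[ 0.005  0.    -0.002 -0.005 -0.002  0.039]
[ 0.005  0.    -0.002 -0.005 -0.002  0.039]
[ 0.005  0.    -0.002 -0.005 -0.002  0.039]
```

Request:
play_rows(motion=[0.005,0,-0.002,-0.005,-0.003,0.039,-1,0.005,0,-0.002,-0.005,-0.003,0.039,-1,0.005,0,-0.002,-0.005,-0.003,0.039,-1,0.005,0,-0.002,-0.005,-0.003,0.039,-1,0.005,0,-0.002,-0.005,-0.002,0.039,-1,0.005,0,-0.002,-0.005,-0.002,0.039,-1,0.005,0,-0.002,-0.005,-0.002,0.039,-1,0.005,0,-0.002,-0.005,-0.002,0.039,-1,0,0,0,-0.003,0,0.015,-1,0,0,0,0,0,0,-1,0,0,0,0,0,0,-1])

```text
clock: 12.9
eef_pos: [561.3, -200.2, 254.2]
eef_rot: [-2.373, 1.558, 2.783]
wrist_force: [-0.7, 0.6, -1.0]
finger_gap: 94.0
```

```bash
python3 - <<'E'
from h import *
R,p,s=tool();print(p,np.round(R,3),s['clock'],s['joints'])
im,d,c=snap('wrist','10');np.savez('pics/w10.npz',d=d,**c)
locate('wrist',c,'probe_grip');locate('wrist',c,'holder_top')
E
```

```text
[ 561.26396959 -200.20687137  254.20954733] [[-0.012  0.903  0.429]
 [ 0.004  0.429 -0.903]
 [-1.    -0.009 -0.009]] 12.9 [-4.03834611e-01  3.81617935e-01  1.29982172e+00 -5.76284093e-04
  1.47287159e+00  7.23699818e-01]
wrist probe_grip 0.84 [ 636.7 -276.1   82. ]
wrist probe_grip 0.76 [ 575.5 -280.2   86.7]
wrist probe_grip 0.56 [ 598.  -188.8  142.8]
wrist holder_top 0.58 [ 599.9 -192.6   95.1]
```

View pics/wrist10.png

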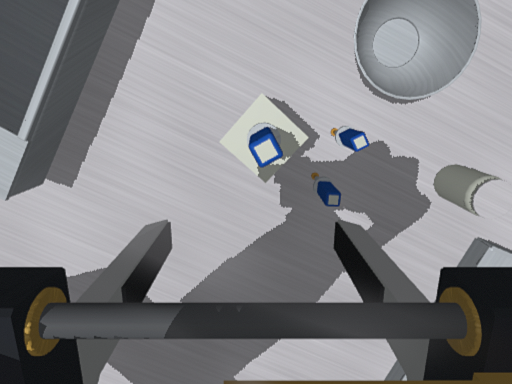

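```bash
python3 - <<'E'
from h import *
w=np.load('pics/w10.npz');c={k:w[k] for k in w};P=cloud(c['d'],c)
q=P[110:190,225:300].reshape(-1,3);
t=q[(q[:,2]>168)&(q[:,2]<180)];print(len(t),np.percentile(t[:,2],[5,50,95]),t.mean(0),cv2.minAreaRect(t[:,:2].astype(np.float32)))
t=q[(q[:,2]>105)&(q[:,2]<180)];print(len(t),t.mean(0),cv2.minAreaRect(t[:,:2].astype(np.float32)))
q=P[80:200,210:330].reshape(-1,3);t=q[(q[:,2]>91)&(q[:,2]<98)];print('holder',len(t),cv2.minAreaRect(t[:,:2].astype(np.float32)))
E
```

```text
755 [170.15140508 172.32935654 173.61081905] [ 598.4064657  -192.05945648  172.17849875] ((597.93115234375, -192.3980255126953), (21.979923248291016, 22.008390426635742), 54.95218276977539)
917 [ 599.58325921 -190.72634233  166.4454132 ] ((597.9891967773438, -192.326171875), (22.157560348510742, 22.025161743164062), 54.993988037109375)
holder 2879 ((589.6710815429688, -219.58200073242188), (120.69187927246094, 64.11161804199219), 73.27853393554688)
```

```bash
python3 - <<'E'
from h import *
plan((598,-192.4,205),goal(np.radians(-35)),5)
E
```

```text
need rows 3.5549436059475252 rotvec [-0.515 -0.01   0.006] shift world [ 36.9   7.1 -50.1] tool [49.7 36.8  9.9]
[-0.103 -0.002  0.001  0.01   0.007  0.002]
[-0.103 -0.002  0.001  0.01   0.007  0.003]
[-0.103 -0.002  0.001  0.01   0.007  0.003]
[-0.103 -0.002  0.001  0.01   0.006  0.004]
[-0.103 -0.002  0.001  0.01   0.006  0.005]
```

Request:
play_rows(motion=[-0.103,-0.002,0.001,0.005,0.007,0.002,-1,-0.103,-0.002,0.001,0.01,0.007,0.003,-1,-0.103,-0.002,0.001,0.01,0.007,0.003,-1,-0.103,-0.002,0.001,0.01,0.006,0.004,-1,-0.1,-0.002,0.001,0.01,0.006,0.005,-1,0,0,0,0,0,0,-1,0,0,0,0,0,0,-1])

```text
clock: 13.75
eef_pos: [598.6, -185.8, 211.2]
eef_rot: [0.146, 1.567, -0.444]
wrist_force: [-0.8, 0.1, 0.9]
finger_gap: 93.7
```

```bash
python3 - <<'E'
from h import *
R,p,s=tool();print(p,s['clock'])
plan((598,-192.4,122),goal(np.radians(-35)),1)
im,d,c=snap('wrist','11');P=cloud(d,c)
t=P[100:300,150:350].reshape(-1,3);t=t[(t[:,2]>166)&(t[:,2]<180)&(abs(t[:,0]-598)<30)&(abs(t[:,1]+192)<30)];print(len(t),cv2.minAreaRect(t[:,:2].astype(np.float32)))
E
```

```text
[ 598.56925429 -185.84410038  211.20762949] 13.75
need rows 1.863541961270311 rotvec [ 0.02   0.003 -0.001] shift world [ -0.6  -6.6 -89.2] tool [89.2 -5.8  2.9]
[ 0.02   0.003 -0.001  0.089 -0.006  0.003]
945 ((598.3883056640625, -192.2104034423828), (22.10115623474121, 21.215959548950195), 56.075096130371094)
```

View pics/wrist11.png

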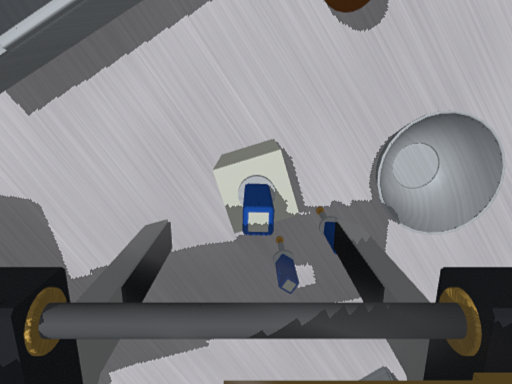

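Request:
play_rows(motion=[0.02,0.003,-0.001,0.005,-0.006,0.003,-1,0,0,0,0.02,0,0,-1,0,0,0,0.03,0,0,-1,0,0,0,0.02,0,0,-1,0,0,0,0.003,0,0,-1,0,0,0,0,0,0,-1])

```text
clock: 14.4
eef_pos: [597.3, -195.4, 134.1]
eef_rot: [0.078, 1.565, -0.548]
wrist_force: [0.4, 0.1, -0.1]
finger_gap: 94.2
```

```bash
python3 - <<'E'
from h import *
R,p,s=tool();print(p,s['clock'])
plan((598.2,-192.3,122),goal(np.radians(-35)),1)
E
```

```text
[ 597.27919255 -195.44414995  134.13493987] 14.4
need rows 0.2618629264942392 rotvec [-0.015  0.005 -0.   ] shift world [  0.9   3.1 -12.1] tool [12.1  3.1 -1.2]
[-0.015  0.005 -0.     0.012  0.003 -0.001]
```

Request:
play_rows(motion=[-0.015,0.005,0,0.01,0.003,-0.001,0.3,0,0,0,0.002,0,0,0.3,0,0,0,0.0005,0,0,0.3,0,0,0,0.0005,0,0,0.3,0,0,0,0.0005,0,0,0.3,0,0,0,0.0005,0,0,0.3], newtons=30)

```text
clock: 15.0
eef_pos: [599.7, -192.9, 122.9]
eef_rot: [0.309, 1.565, -0.302]
wrist_force: [-0.2, 0.2, -0.2]
finger_gap: 49.9
```

```bash
python3 - <<'E'
from h import *
R,p,s=tool();print(p,s['clock'],s['finger_gap'],s['wrist_force'])
plan((598.2,-192.3,122),goal(np.radians(-35)),1)
E
```

```text
[ 599.65180129 -192.92169283  122.93338823] 15.0 49.88344547115977 [-0.18916001  0.18150245 -0.2010182 ]
need rows 0.038219046882989285 rotvec [-0.001  0.005 -0.002] shift world [-1.5  0.6 -0.9] tool [ 0.9 -0.3 -1.6]
[-0.001  0.005 -0.002  0.001 -0.    -0.002]
```

Request:
play_rows(motion=[-0.001,0.005,-0.002,0.001,0,-0.0015,1,0,0,0,0.0005,0,0,1,0,0,0,0.0005,0,0,1,0,0,0,0.0005,0,0,1,0,0,0,0.0005,0,0,1,0,0,0,0,0,0,1])

```text
clock: 15.6
eef_pos: [598.4, -192.0, 120.8]
eef_rot: [-0.677, 1.57, -1.288]
wrist_force: [0.8, -0.5, -1.1]
finger_gap: 21.6
```

```bash
python3 - <<'E'
from h import *
R,p,s=tool();print(p,s['clock'],s['finger_gap'],s['wrist_force'])
plan((598.2,-192.3,122),goal(np.radians(-35)),1)
E
```

```text
[ 598.43141194 -192.03793506  120.81840389] 15.6 21.605046182521196 [ 0.81731999 -0.50736164 -1.13605069]
need rows 0.02567152692027957 rotvec [0.    0.001 0.   ] shift world [-0.2 -0.3  1.2] tool [-1.2 -0.3 -0. ]
[ 0.     0.001  0.    -0.001 -0.    -0.   ]
```

Request:
play_rows(motion=[0,0,0,-0.01,0,0,1,0,0,0,-0.02,0,0,1,0,0,0,-0.025,0,0,1,0,0,0,-0.03,0,0,1,0,0,0,-0.02,0,0,1,0,0,0,-0.01,0,0,1,0,0,0,0,0,0,1])

```text
clock: 16.3
eef_pos: [597.8, -191.8, 241.6]
eef_rot: [-2.616, 1.569, 3.057]
wrist_force: [0.5, 0.2, -1.5]
finger_gap: 21.8
```

```bash
python3 - <<'E'
from h import *
R,p,s=tool();print(p,s['clock'],s['finger_gap'],s['wrist_force'])
plan((598.2,-192.3,238),goal(np.radians(-35)),1)
snap('wrist','12');im,_,_=snap('scene','12')
E
```

```text
[ 597.82191867 -191.78655453  241.58511561] 16.3 21.849750108837725 [ 0.45859861  0.2383266  -1.45710027]
need rows 0.07586201866518712 rotvec [ 0.    -0.001  0.001] shift world [ 0.4 -0.5 -3.6] tool [ 3.6 -0.2  0.6]
[ 0.    -0.001  0.001  0.004 -0.     0.001]
```

View pics/scene12.png

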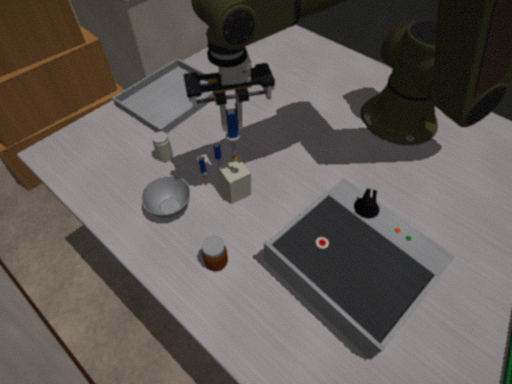

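View pics/wrist12.png

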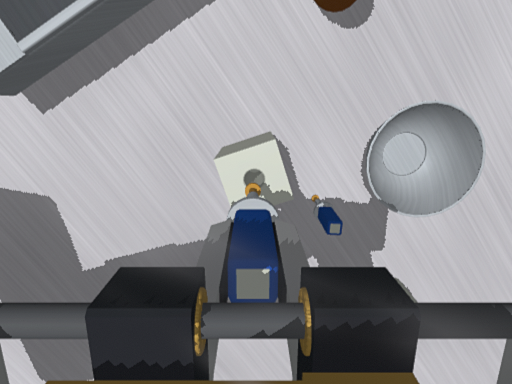

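```bash
python3 - <<'E'
from h import *
plan((612,106,225),goal(np.radians(-35)),8)
E
```

```text
need rows 6.214488240366801 rotvec [ 0.    -0.004  0.001] shift world [ 14.7 297.6 -14.5] tool [  14.8  252.2 -158.6]
[ 0.    -0.001  0.     0.002  0.032 -0.02 ]
[ 0.    -0.001  0.     0.002  0.032 -0.02 ]
[ 0.    -0.001  0.     0.002  0.032 -0.02 ]
[ 0.    -0.001  0.     0.002  0.032 -0.02 ]
[ 0.    -0.001  0.     0.002  0.032 -0.02 ]
[ 0.    -0.001  0.     0.002  0.032 -0.02 ]
[ 0.    -0.001  0.     0.002  0.032 -0.02 ]
[ 0.    -0.001  0.     0.002  0.032 -0.02 ]
```

Request:
play_rows(motion=[0,0,0,0,0.015,-0.01,1,0,0,0,0,0.028,-0.018,1,0,0,0,0,0.032,-0.02,1,0,0,0,0,0.032,-0.02,1,0,0,0,0,0.032,-0.02,1,0,0,0,0,0.032,-0.02,1,0,0,0,0,0.032,-0.02,1,0,0,0,0,0.025,-0.016,1,0,0,0,0,0.015,-0.009,1,0,0,0,0,0.006,-0.004,1,0,0,0,0,0,0,1,0,0,0,0,0,0,1])

```text
clock: 17.6
eef_pos: [604.8, 122.6, 225.7]
eef_rot: [-2.665, 1.545, 3.01]
wrist_force: [0.7, 0.1, -0.8]
finger_gap: 21.8
```

```bash
python3 - <<'E'
from h import *
R,p,s=tool();print(p,s['clock'],s['finger_gap'],s['wrist_force'])
plan((612,106,225),goal(np.radians(-35)),1)
im,d,c=snap('wrist','13');np.savez('pics/w13.npz',d=d,**c)
hsv=cv2.cvtColor(im,cv2.COLOR_BGR2HSV);m=(hsv[...,1]>150)&(hsv[...,2]>100)&((hsv[...,0]<6)|(hsv[...,0]>172));v,u=np.nonzero(m);print('red',len(u),u.mean(),v.mean(),ray(c,(u.mean(),v.mean()),82))
print(place_of('wrist','foot_tip')[:2]);locate('wrist',c,'foot_tip')
E
```

```text
[604.82331423 122.55658718 225.67263488] 17.6 21.836656164293476 [ 0.65875188  0.05828443 -0.76714282]
need rows 0.37620052943704946 rotvec [ 0.002 -0.023  0.012] shift world [  7.2 -16.6  -0.7] tool [ 0.4 -9.5 15.4]
[ 0.002 -0.023  0.012  0.    -0.009  0.015]
red 213 272.45539906103284 186.51643192488262 [[613.07866335 106.47593766  82.        ]]
[{'at': [258.9, 265.6, 487.8], 'conf': 0.56}, {'at': [0.2, -4.3, 294.8], 'conf': 0.5}]
wrist foot_tip 0.56 [ 635.3 -276.    -2.2]
wrist foot_tip 0.5 [603.5 125.9 118.1]
```

View pics/wrist13.png

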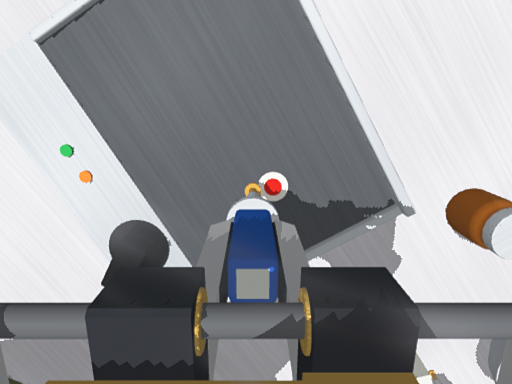

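Request:
play_rows(motion=[0.001,-0.012,0.006,0,-0.005,0.008,1,0.001,-0.011,0.006,0,-0.004,0.007,1,0,0,0,0,0,0,1,0,0,0,0,0,0,1])

```text
clock: 18.15
eef_pos: [613.2, 102.1, 226.3]
eef_rot: [0.526, 1.567, -0.09]
wrist_force: [0.4, 0.7, -1.8]
finger_gap: 22.1
```

```bash
python3 - <<'E'
from h import *
R,p,s=tool();print(p,s['clock'],s['finger_gap'],s['wrist_force'])
plan((613,106.5,225),goal(np.radians(-35)),1)
E
```

```text
[613.19547583 102.10154324 226.2564613 ] 18.15 22.103271207156393 [ 0.35141179  0.67484078 -1.75234571]
need rows 0.09538693051168702 rotvec [-0.004  0.003 -0.002] shift world [-0.2  4.4 -1.3] tool [ 1.3  3.5 -2.7]
[-0.004  0.003 -0.002  0.001  0.003 -0.003]
```

Correct sideways and descend to a hover (foot ~92).

Request:
play_rows(motion=[-0.004,0.003,-0.002,0.005,0.0035,-0.0027,1,0,0,0,0.01,0,0,1,0,0,0,0.008,0,0,1,0,0,0,0.003,0,0,1,0,0,0,0,0,0,1,0,0,0,0,0,0,1])

```text
clock: 18.75
eef_pos: [612.5, 107.3, 196.9]
eef_rot: [-2.382, 1.569, -2.993]
wrist_force: [0.6, -0.2, -2.1]
finger_gap: 22.3
```

```bash
python3 - <<'E'
from h import *
R,p,s=tool();print(p,s['clock'],s['finger_gap'],s['wrist_force'])
plan((613,106.5,187),goal(np.radians(-35)),1)
im,d,c=snap('wrist','14');np.savez('pics/w14.npz',d=d,**c)
hsv=cv2.cvtColor(im,cv2.COLOR_BGR2HSV);m=(hsv[...,1]>150)&(hsv[...,2]>100)&((hsv[...,0]<6)|(hsv[...,0]>172));v,u=np.nonzero(m);print('red',len(u),u.mean(),v.mean(),ray(c,(u.mean(),v.mean()),82))
cv2.imwrite('pics/cr14.png',cv2.resize(im[150:250,200:310],(770,700)[:2] if 0 else (660,600),interpolation=cv2.INTER_CUBIC))
locate('wrist',c,'foot_tip')
E
```

```text
[612.53928617 107.32656861 196.86531835] 18.75 22.314940715290756 [ 0.58916406 -0.19285904 -2.07022697]
need rows 0.20647081928624475 rotvec [ 0.001 -0.002  0.001] shift world [ 0.5 -0.8 -9.9] tool [ 9.9 -0.4  0.9]
[ 0.001 -0.002  0.001  0.01  -0.     0.001]
red 93 256.7741935483871 183.36559139784947 [[616.87462393 108.19892628  82.        ]]
wrist foot_tip 0.54 [613.5 110.5  92.6]
```

View pics/cr14.png

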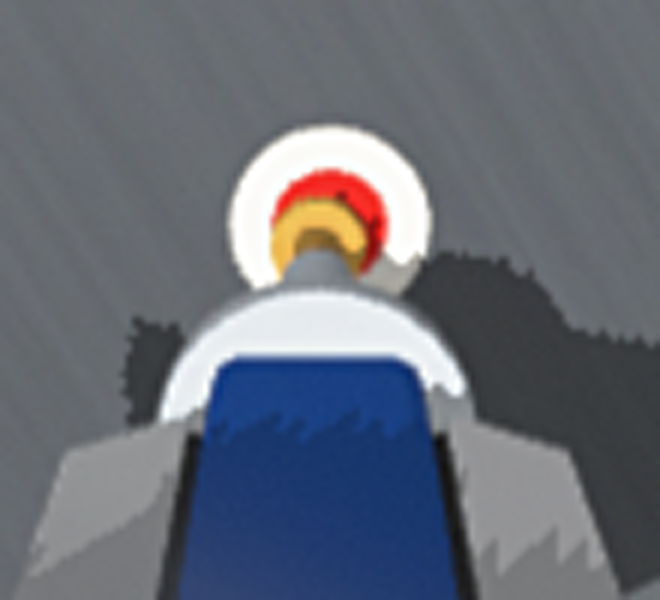

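```bash
python3 - <<'E'
from h import *
w=np.load('pics/w14.npz');c={k:w[k] for k in w}
print('mark',ray(c,(255,187.2),82)); 
for z in (92,96,100):print('foot',z,ray(c,(253.2,190.5),z))
P=cloud(c['d'],c);print(P[186,249:258,2],P[184,250:256,2])
E
```

```text
mark [[613.50497461 106.17563346  82.        ]]
foot 92 [[611.89600769 106.74529383  92.        ]]
foot 96 [[612.50069259 107.61657349  96.        ]]
foot 100 [[613.10537748 108.48785316 100.        ]]
[96.34455537 96.13963813 95.55312915 94.84358161 96.74854933 95.79316931
 95.74828448 96.1409206  95.2446144 ] [94.23475848 96.37207026 95.47520238 94.64589988 95.26933203 96.47742808]
```

Request:
play_rows(motion=[0.001,-0.002,0.001,0.003,0,0.0015,1,0,0,0,0.003,0,0,1,0,0,0,0.003,0,0,1,0,0,0,0.001,0,0,1,0,0,0,0,0,0,1])

```text
clock: 19.35
eef_pos: [614.2, 106.3, 186.8]
eef_rot: [0.314, 1.569, -0.298]
wrist_force: [-0.3, -0.2, -0.2]
finger_gap: 21.2
```

```bash
python3 - <<'E'
from h import *
R,p,s=tool();print(p,s['clock'],s['finger_gap'],s['wrist_force'])
plan((613.2,106,182),goal(np.radians(-35)),1)
E
```

```text
[614.16454974 106.28696979 186.76988414] 19.35 21.212873497281688 [-0.30912955 -0.19562165 -0.15184034]
need rows 0.1015601016124501 rotvec [-0.001  0.002 -0.001] shift world [-1.  -0.3 -4.8] tool [ 4.8 -0.8 -0.6]
[-0.001  0.002 -0.001  0.005 -0.001 -0.001]
```

Request:
play_rows(motion=[0,0.002,-0.001,0.002,-0.0008,-0.0006,1,0,0,0,0.002,0,0,1,0,0,0,0.001,0,0,1])

```text
clock: 19.65
eef_pos: [613.5, 106.0, 182.3]
eef_rot: [0.741, 1.57, 0.129]
wrist_force: [-1.3, -0.2, 1.7]
finger_gap: 22.3
```

```bash
python3 - <<'E'
from h import *
R,p,s=tool();print(p,s['clock'],s['finger_gap'],s['wrist_force'])
plan((613.2,106,182),goal(np.radians(-35)),1)
im,d,c=snap('wrist','15')
cv2.imwrite('pics/cr15.png',cv2.resize(im[150:250,200:310],(660,600),interpolation=cv2.INTER_CUBIC))
im,d,c=snap('scene','15');cv2.imwrite('pics/scr15.png',cv2.resize(im[150:280,270:420],(750,650)[:2] if 0 else (690,598),interpolation=cv2.INTER_CUBIC))
s=read_state();print(s['wrist_force'],s['eef_pos'])
E
```

```text
[613.50748285 106.02322814 182.3336084 ] 19.65 22.29372177271704 [-1.34541644 -0.20250693  1.65511609]
need rows 0.009464384527266221 rotvec [-0.001  0.001 -0.001] shift world [-0.3 -0.  -0.3] tool [ 0.3 -0.2 -0.2]
[-0.001  0.001 -0.001  0.    -0.    -0.   ]
[-0.41575511  0.14374951  2.18983926] [613.49479583 106.03228207 182.34436552]
```

View pics/cr15.png

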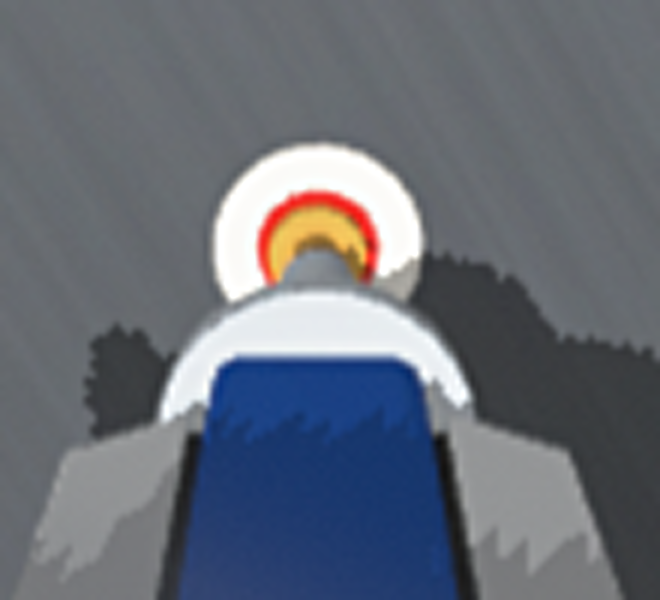

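View pics/scr15.png

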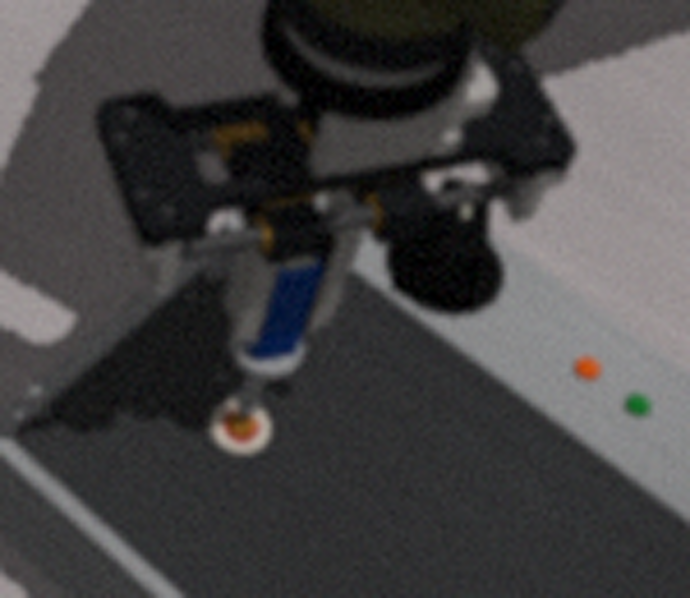

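Request:
play_rows(motion=[0,0,0,0.0005,0,0,1,0,0,0,0.0005,0,0,1])

```text
clock: 19.95
eef_pos: [613.5, 106.1, 181.6]
eef_rot: [0.68, 1.57, 0.068]
wrist_force: [-0.4, -0.6, 2.4]
finger_gap: 21.8
```

```bash
python3 - <<'E'
from h import *
for i in range(4):
    camera('wrist');s=read_state();print(s['wrist_force'],s['eef_pos'],s['clock'],np.abs(s['qd']).max())
R,p,_=tool(s);print('tilt',np.arccos(-R[2,0]),p)
F=s
if 179<p[2]<184.5: print(sign_off())
E
```

```text
[-1.38118799 -0.35631231  1.1004741 ] [613.49904984 106.0390017  181.55068211] 20.0 0.002268276045409017
[-1.63114448 -0.5477651   2.85102037] [613.49571354 106.04393399 181.57172561] 20.05 0.002107513624849916
[-0.5230947   0.5063196   2.61932825] [613.51830089 106.06227128 181.59560159] 20.1 0.00117784679038802
[-0.81798953 -0.19668218  3.06440389] [613.52679055 106.0266296  181.61544288] 20.15 0.0015696822098284365
tilt 0.00104309922540348 [613.52679055 106.0266296  181.61544288]
the job is handed in; nothing more can be done
None
```

The knob is back on its stem and the probe is held on the mark. I handed the job in at about 20 s, and no verdict was reported.

- **Knob:** I pressed it down until the wrist force reached about 39 N upward, then let go. A later picture shows its top level, about 46 mm above the strip. It was centred at (460.8, 131.2) against a stem estimate of (460, 132), so it sits fully down.
- **Probe:** I lifted the largest blue probe straight out of its holder and pressed it on the mark. The last picture shows the foot centred on the red within about 2 mm. The tool is 0.001 rad from vertical. The hand is about 5 mm below the estimated first contact, so the spring should be pressed in about 5 mm; the force on the griddle is about 3–4 N. The arm was still, and the grip is set to 30 N.

**Doubts from the checks:**
- The force readings scatter by about 1 N, so the spring depth comes mainly from position.
- Early scene and top camera positions disagreed by up to about 9 mm, so I worked from wrist-camera pictures instead.
- I took no measurement of the jar, bowl and shaker after the moves, but nothing came near them.

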